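# Lock the bayonet lid onto the yerba canister

### The job

Close the yerba canister: pick up its lid by the wooden bar, put the plug into the mouth with the two lugs over the two slots, push it in against the spring, turn it clockwise (seen from above) to the stop and let it go, so that the spring lifts it into its lock and it stays there level. Be gentle, never pressing the lid on the canister harder than about 35 N, and do not push the other things on the shelf about.

Things in the scene. Friction and masses are not known exactly. Their poses are not given: they have to be found in the camera images.
- lid_grip (a point): Loose bayonet lid, 100 to 170 g: green cover disc (diameter 76, 6 mm thick) with a wooden grip bar on top, white plug below. This point is on the lid's axis in the bar, 8 mm below the bar's top, 26 mm above the disc's top face, 58 mm above the plug's foot. Bar: 58 mm along x, 14 mm thick along y, 34 mm high. z up. A half turn about z makes no difference.
- lid_foot (a point): Centre of the flat foot of the lid's plug, on which the lid stands on the shelf at the start. The plug is 26 mm long from here to the cover disc's underside, diameter 54; its lowest 12 mm taper to diameter 36 at the foot, so it centres itself in the bore.
- lid_lugs (a point): Point on the lid's axis, 15.5 mm above the plug's foot, at mid-height of its two lugs. They stick out along the lid's +x and -x, in line with the bar (yellow ticks on the cover's rim), to 34 mm from the axis; 12 mm wide, 5 mm thick, tops 8 mm below the cover's underside.
- canister_mouth (a point): Steel canister, diameter 106, 130 mm high, foot (diameter 132) screwed to the shelf, wire handle on its +y side out to 82 mm. This point: centre of the mouth, in the level top of its grey collar (outer diameter 92, bore 56). Lid's grip point above it: 45 mm when the lugs rest on the collar beside the slots, 32 mm when pushed right in (cover on collar).
- slot_level (a point): On the canister's axis 6 mm under the mouth, at the underside of the lip. The bore has two opposite slots, 17 mm wide, out to 36 mm from the axis, yellow mark beside each. The collar's setting is different and unmeasured each time: the slots lie along this frame's +x and -x but up to 0.25 rad off, either way, about z; find them by feel or by eye. It does not turn under hand torque.
- spring_top (a point): Top of the spring plate in the bore when free, 16 mm below the mouth. It meets the plug's foot and pushes it up with 3 N, plus 0.5 N per mm of further travel (8 N with the lid right in). Let go with lugs in the slots but not turned, the lid rises to 42 mm (grip point above mouth).
- lock_point (a point): Where the lid's grip point is when locked: on the axis, 37 mm above the mouth. Pushed in to 32-33 mm the lugs turn only clockwise from above, under the 6 mm thick lip, 0.8 rad from the slots to a hard stop (red marks). There the lip is 3 mm thick over a pocket into which the spring lifts the lugs on letting go. Let go part way along the turn, the lid stays at 34 mm: not locked.
- tubs_large: stack of two clear food tubs with green lids, 136 x 156 x 120 mm; leave alone. Origin at the centre of its underside.
- tubs_small: stack of two clear food tubs with orange lids, 106 x 126 x 90 mm; leave alone. Origin at the centre of its underside.
- grater: steel box grater with black handle, 75 x 100 x 181 mm; leave alone. Origin at the centre of its underside.
- butter_dish: white and blue covered butter dish, 110 x 170 x 78 mm; leave alone. Origin at the centre of its underside.
- sugar_jar: glass jar with steel lid, diameter 56, 85 mm high; leave alone. Origin at the centre of its underside.
- spoon: spoon with a wooden handle and steel bowl lying on the shelf; leave alone. Origin at the centre of its underside (spoon along x).
There are look-alikes about, which are no part of the job. What is shaped like the part that bears canister_mouth but blue is not meant.

How it is judged:
By the outcome, as a careful person would: the job done as asked, in the order asked, and still so for the second after the job is handed in, with the robot touching nothing.
It also fails if it takes over 61 s, if anything falls off the work surface, if the arm or the gripper's body presses on something with over 40 N, if the wrist force passes 120 N, or if a joint passes its speed limit or range.

### The arm

A 6-joint arm with a two-finger parallel gripper is mounted at the origin on the work surface. World frame = base frame: x ahead of the robot, y to its left, z up, the work surface at z = 0. Lengths are in m, angles in degrees, forces in N, time in s.
With the tool pointing down it reaches from about 0.35 to 0.875 m from the base axis. Payload 4.2 kg.
Tool frame: the origin (TCP) lies midway between the tips of the shut fingers; the grasp point (between the pads) lies 19 mm behind it; y points along the fingers, z is the direction in which the jaws open and shut, and the axes are right-handed (so a half turn about y gives the same grasp; the last joint's range is limited). The gripper opens to 87 mm and grips with 3 to 60 N. Pads are 19 mm wide; open, the fingers measure 117 mm over their backs; the gripper's body (75 mm by 190 mm) begins 51 mm behind the grasp point.
Start: joints at [-60.355, 22.042, 0.453, 0, -68.411, -14.817], TCP at [0.16, -0.604, 0.223] pointing down, gripper open.
Joint ranges: [-179.83, 179.83], [-69.29, 118.12], [-61.27, 80.66], [-181.25, 117.63], [-171.15, -9.14], [-177.46, 177.46]. Speed limits (degrees/s): [159.86, 159.86, 180, 180, 180, 180].

### API

Orientations are given as [roll, pitch, yaw] about the fixed x, y, z axes, in that order (R = Rz(yaw) Ry(pitch) Rx(roll)).
In Python, from workcell import env gives the robot as it stands. The module is installed in compiled form; this text tells all that it offers. Calls block until the motion is done:
- env.goto(position, orientation): joint-space move of the TCP to a pose.
- env.move_straight(position, rotation=None, rate=0.15, force_limit=None): straight line of the TCP; rotation=None keeps the orientation; rate is the mean speed in m/s. With force_limit (N) it stops when the force on the tool has changed by that much, and returns True; else False.
- env.set_joints(angles): joint-space move.
- env.gripper_to(opening, grasp_force=None): opening from 0.0 (shut) to 1.0 (fully open); grasp_force is the grip in N (None keeps the last); returns when the fingers have stopped.
- env.dwell(seconds).
- env.inverse_kinematics(position, orientation): joint angles nearest the present ones, or None.
- env.read_state(): the state.
- env.grab_frame(name): name is "scene" or "top" or "wrist"; returns a dict with "image" (420x560x3 uint8, blue, green, red), "fx", "fy", "cx", "cy" (pixels), "position" and "orientation" of the camera in the world. Camera axes: x right, y up, looking along -z (the intrinsics and any distortion apply to the point x, -y, -z); pixel columns grow to the right and rows downward; lengths in m; the calibration is good to about 2 mm. A picture is of the moment at which its call begins. There is no depth.
A pose or a line that the arm cannot do raises env.Unreachable and nothing moves.
- env.close_job(): hands the job in, once; it reports no verdict.
Trained networks look in a picture, given as the dict that the camera call returned (one of the last four; its "shot" number tells which), for a name from the list of things; names that differ only in an ending like _2 or _b are one class to them, and where a whole thing is asked for, a point or a joint stands for the part that bears it (a point fixed in the world has none). Each returns a list of dicts, best first, with "score" (0 to 1); they miss things now and then, are a little off and sometimes report something else, mostly with a low value. They report only what shows in the picture. A call takes as long as a camera call. They do not tell look-alikes from the thing itself.
- env.search_frame(picture, thing): "xyz" ([x, y, z] in m, in world coordinates, good to about 4 mm: the middle of the surface that is visible of it).
- env.trace(picture, thing): "mask" (420x560 bool, what is visible of it).
The state is a dict: "clock": time; "joint_positions": joint angles; "qvel": joint speeds; "joint_torque": joint torques, N m; "position": TCP position; "tool_rot": TCP orientation; "force": force on the tool from outside, world axes, zero at the start; "wrist_torque": the same for the moment, N m; "opening": opening from 0.0 (shut) to 1.0 (fully open).
Only numpy, scipy, OpenCV 4.12 (cv2) and the standard library are available. Lean on these libraries where they do the work, as an engineer would, in place of code of your own. Each camera call takes 0.05 s, during which the arm holds its last target.

## Working session

There is one attempt and no reset: what is moved stays moved. The work goes in short steps, each a Python script; the robot and the scene stay as the last script left them, time stands still between calls to the robot, and variables do not carry over. Pictures are saved under pics/ and viewed, and the job is handed in when it is done.

```bash
mkdir -p pics; python3 - <<'E'
from workcell import env
import cv2
s=env.read_state();print({k:s[k] for k in('clock','position','tool_rot','force','opening')})
for n in('scene','top','wrist'):
    f=env.grab_frame(n);cv2.imwrite(f'pics/a_{n}.png',f['image']);print(n,f['fx'],f['fy'],f['cx'],f['cy'],f['position'],f['orientation'],[k for k in f if k!='image'])
    for t in('lid_grip','canister_mouth'):
        print(t,[(r['xyz'],round(r['score'],2)) for r in env.search_frame(f,t)])
E
```

```text
{'clock': 0.0, 'position': array([ 0.15979599, -0.60357681,  0.22145398]), 'tool_rot': array([-8.98714948e+01,  6.10239113e-03,  1.48154116e+01]), 'force': array([-1.05103454, -0.21849885, -0.59706835]), 'opening': 0.9992276375898878}
scene 514.9556753826757 514.9556753826757 278.9805270898128 208.66954096464727 [ 1.08544349 -0.89083256  1.31721346] [41.78596336  0.52509595 33.73966884] ['fx', 'fy', 'cx', 'cy', 'position', 'orientation', 'shot']
lid_grip [([0.5126, 0.1218, 0.0321], 0.75)]
canister_mouth [([0.5674, -0.2152, 0.0954], 0.93), ([0.2391, -0.3579, 0.0984], 0.56)]
top 387.7150111015154 387.7150111015154 272.46582086815937 220.36386634417084 [ 0.40779165 -0.01765742  1.30121709] [  4.07943523   1.60905232 -91.10518921] ['fx', 'fy', 'cx', 'cy', 'position', 'orientation', 'shot']
lid_grip [([0.5068, 0.1376, 0.032], 0.94), ([0.6109, 0.3951, 0.0908], 0.51)]
canister_mouth [([0.2207, -0.3218, 0.0928], 0.77), ([0.5429, -0.1821, 0.0993], 0.7)]
wrist 372.92231004474917 372.92231004474917 282.52339149949563 210.78302133898458 [ 0.09565908 -0.62175057  0.38424841] [-1.41896304e+01  1.70799662e-03  1.04798068e+02] ['fx', 'fy', 'cx', 'cy', 'position', 'orientation', 'shot']
lid_grip []
canister_mouth [([0.1811, -0.3927, 0.0046], 0.73)]
```

View pics/a_scene.png

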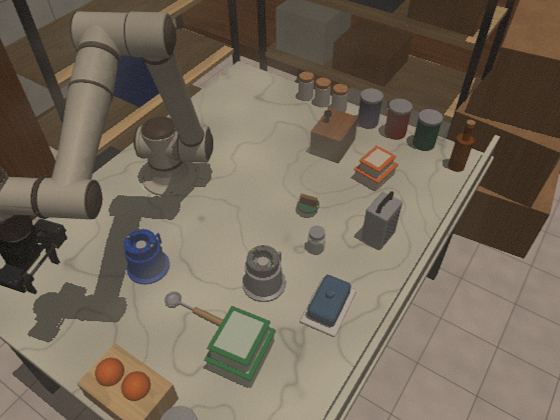

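View pics/a_top.png

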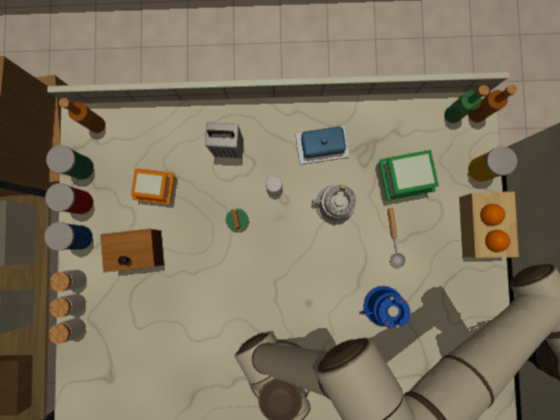

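View pics/a_wrist.png

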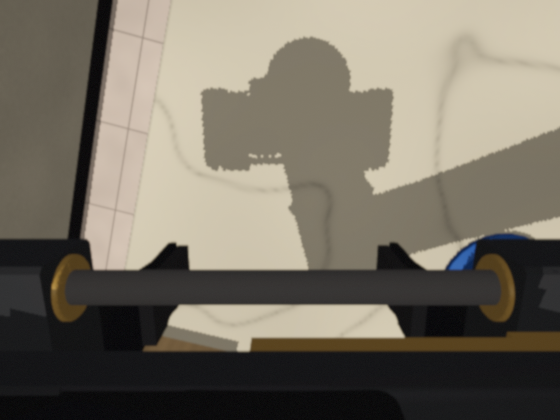

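```bash
cat > h.py <<'E'
from workcell import env
import cv2,numpy as np,pickle
from scipy.spatial.transform import Rotation as Rn
def cam(f): return np.array(f['position']),Rn.from_euler('xyz',f['orientation'],degrees=True).as_matrix()
def ray(f,u,v,z):
    p,R=cam(f); d=R@np.array([(u-f['cx'])/f['fx'],-(v-f['cy'])/f['fy'],-1]); return p+d*(z-p[2])/d[2]
def proj(f,P):
    p,R=cam(f); q=R.T@(np.array(P)-p); return f['cx']+f['fx']*q[0]/-q[2], f['cy']-f['fy']*q[1]/-q[2]
def save(f,n):
    cv2.imwrite(f'pics/{n}.png',f['image']); pickle.dump(f,open(f'pics/{n}.pkl','wb'))
E
python3 - <<'E'
from h import *
def look(p,yaw,n):
    env.goto(p,[-90,0,yaw]); f=env.grab_frame('wrist'); save(f,n)
    for t in('lid_grip','canister_mouth'):
        print(n,t,[(r['xyz'],round(r['score'],2)) for r in env.search_frame(f,t)])
look([0.63,-0.19,0.33],0,'can1')
look([0.58,0.135,0.28],0,'lid1')
s=env.read_state();print(s['clock'],s['position'],s['joint_positions'],s['force'])
E
```

```text
can1 lid_grip [([0.5088, 0.1205, 0.0351], 0.82)]
can1 canister_mouth [([0.5517, -0.1915, 0.1265], 0.91), ([0.4843, -0.3761, 0.0179], 0.73)]
lid1 lid_grip [([0.5039, 0.1349, 0.0367], 0.57), ([0.549, -0.1412, 0.0287], 0.41)]
lid1 canister_mouth [([0.6044, 0.3609, 0.0619], 0.73), ([0.5491, -0.1444, 0.0277], 0.6)]
4.275 [0.58049954 0.13387641 0.28016573] [ 2.85499973e+01  1.72527737e+01  1.64648412e+00  7.45674994e-03
 -7.43756851e+01 -1.18659148e+02] [-0.20939622  0.14025739 -0.12959914]
```

View pics/can1.png

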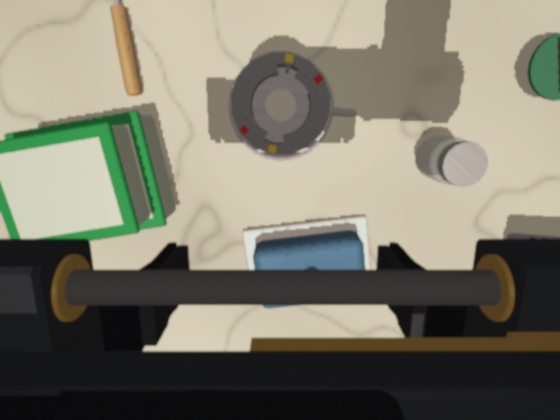

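View pics/lid1.png

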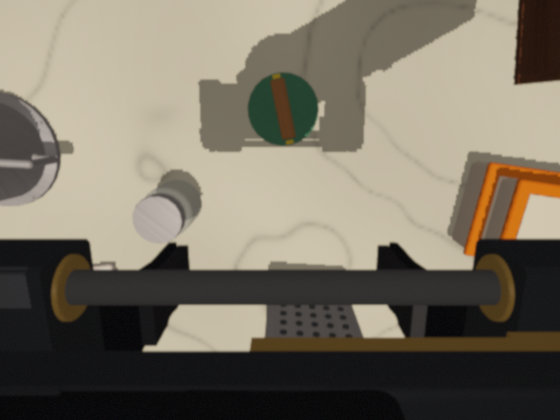

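```bash
python3 - <<'E'
import cv2
a=cv2.imread('pics/can1.png')[40:170,215:365];b=cv2.imread('pics/lid1.png')[55:160,230:340]
a=cv2.convertScaleAbs(a,alpha=1.6)
cv2.imwrite('pics/z1.png',cv2.resize(a,None,fx=4.5,fy=4.5,interpolation=2));cv2.imwrite('pics/z2.png',cv2.resize(b,None,fx=5,fy=5,interpolation=2))
E
```

```text
(no output)
```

View pics/z1.png

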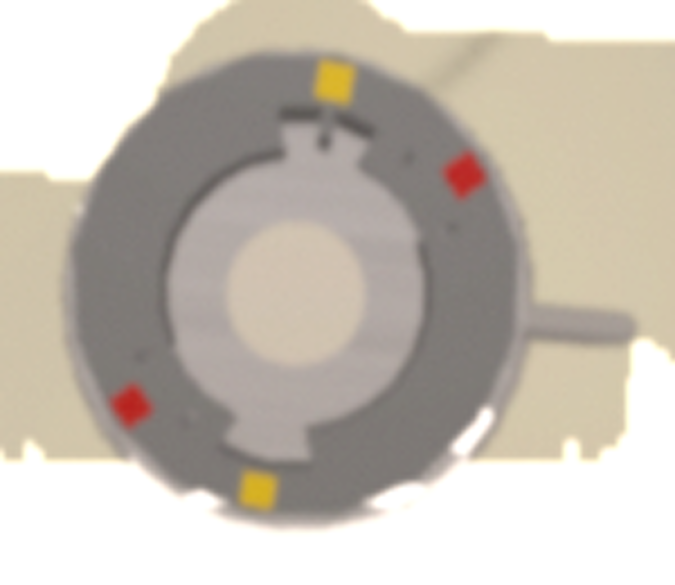

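View pics/z2.png

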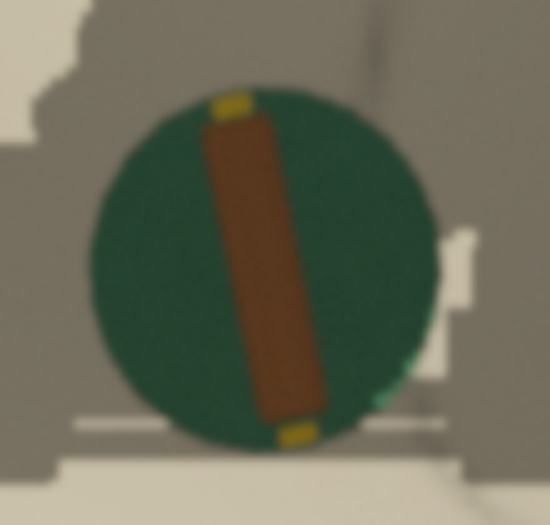

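```bash
cat > blobs.py <<'E'
from h import *
def blobs(f,col,box,minA=6):
    im=f['image'].astype(int);b,g,r=im[...,0],im[...,1],im[...,2]
    m={'y':(r>90)&(g>75)&(b<70)&(abs(r-g)<60)&(g-b>45),'r':(r>100)&(g<70)&(b<70)}[col]
    M=np.zeros(m.shape,np.uint8);x0,y0,x1,y1=box;M[y0:y1,x0:x1]=m[y0:y1,x0:x1]
    n,_,st,c=cv2.connectedComponentsWithStats(M)
    return [(c[i],st[i,4]) for i in range(1,n) if st[i,4]>=minA]
E
python3 - <<'E'
from blobs import *
f=pickle.load(open('pics/can1.pkl','rb'))
for c in 'yr':
    bs=blobs(f,c,(215,40,365,170));P=[ray(f,*b[0],.13)[:2] for b in bs];print(c,[b[1] for b in bs],np.round(P,4),np.mean(P,0))
    d=P[1]-P[0];print('len',np.linalg.norm(d),'ang',np.degrees(np.arctan2(d[1],d[0])))
f=pickle.load(open('pics/lid1.pkl','rb'))
bs=blobs(f,'y',(230,55,340,160),3);P=[ray(f,*b[0],.032)[:2] for b in bs];print([b[1] for b in bs],np.round(P,4),np.mean(P,0))
d=P[-1]-P[0];print('len',np.linalg.norm(d),'ang',np.degrees(np.arctan2(d[1],d[0])))
# bar
im=f['image'].astype(int);m=((im[...,2]>im[...,1]+15)&(im[...,0]<60)).astype(np.uint8);M=np.zeros_like(m);M[55:160,230:340]=m[55:160,230:340]
v,u=np.nonzero(M);print(len(u),u.mean(),v.mean(),ray(f,u.mean(),v.mean(),.066))
# green disc
m=((im[...,1]>im[...,2]+15));v,u=np.nonzero(m[55:160,230:340]);print(u.min()+230,u.max()+230,v.min()+55,v.max()+55)
for n in('top','scene'):
  g=env.grab_frame(n);save(g,'b_'+n)
  print(n,proj(g,[.55,-.19,.13]),proj(g,[.51,.135,.032]))
E
```

```text
y [np.int32(58), np.int32(48)] [[ 0.5115 -0.1859]
 [ 0.5929 -0.2018]] [ 0.55221999 -0.19384427]
len 0.08290699068127716 ang -11.101473552971303
r [np.int32(59), np.int32(50)] [[ 0.5292 -0.1592]
 [ 0.5752 -0.2287]] [ 0.55222402 -0.19394334]
len 0.08340669789089261 ang -56.51238758569942
[np.int32(31), np.int32(25)] [[0.4734 0.1266]
 [0.5405 0.1404]] [0.50694702 0.13352317]
len 0.06858809802390058 ang 11.602007824963149
834 282.4412470023981 107.71822541966426 [0.50587774 0.13331793 0.066     ]
249 316 73 144
top (np.float64(339.33941894096887), np.float64(199.81512985457462)) (np.float64(236.3629675516783), np.float64(217.80454185150398))
scene (np.float64(263.1972062408828), np.float64(255.93128585717943)) (np.float64(309.48657160271625), np.float64(203.1689274262982))
```

```bash
python3 - <<'E'
from blobs import *
env.goto([.48,-.194,.33],[-90,0,180]);f=env.grab_frame('wrist');save(f,'can2')
env.goto([.434,.133,.28],[-90,0,180]);g=env.grab_frame('wrist');save(g,'lid2')
u,v=proj(f,[.5522,-.1939,.13]);print(u,v,proj(g,[.507,.1335,.032]))
for c in 'yr':
    bs=blobs(f,c,(int(u)-70,max(0,int(v)-70),int(u)+70,int(v)+65));P=[ray(f,*b[0],.13)[:2] for b in bs];print(c,[b[1] for b in bs],np.round(P,4),np.mean(P,0))
    d=P[0]-P[-1];print('len',np.linalg.norm(d),'ang',np.degrees(np.arctan2(d[1],d[0])))
u,v=proj(g,[.507,.1335,.032])
bs=blobs(g,'y',(int(u)-55,int(v)-55,int(u)+55,int(v)+55),3);P=[ray(g,*b[0],.032)[:2] for b in bs];print([b[1] for b in bs],np.round(P,4),np.mean(P,0))
d=P[0]-P[-1];print('len',np.linalg.norm(d),'ang',np.degrees(np.arctan2(d[1],d[0])))
s=env.read_state();print(s['clock'],s['position'],s['force'])
E
```

```text
281.61737444321676 110.44080463482187 (np.float64(280.77079442164074), np.float64(110.6680380982336))
y [np.int32(30), np.int32(32)] [[ 0.593  -0.2017]
 [ 0.5116 -0.1858]] [ 0.55231985 -0.19374241]
len 0.08289223717487763 ang -11.017416661973394
r [np.int32(20), np.int32(24)] [[ 0.5753 -0.2284]
 [ 0.5292 -0.1592]] [ 0.55224435 -0.19379616]
len 0.08315099014040393 ang -56.33404472614624
[np.int32(512), np.int32(34)] [[0.5126 0.1341]
 [0.473  0.1263]] [0.49278676 0.13023449]
len 0.040375587316174535 ang 11.132089363474908
8.8417 [0.43443567 0.13239388 0.28021502] [-0.69441406  0.38682379  0.21226202]
```

View pics/can2.png

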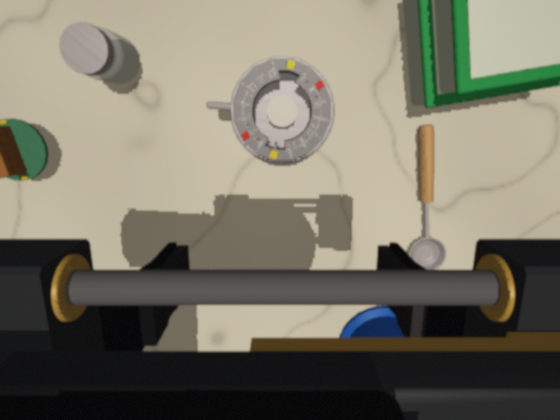

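View pics/lid2.png

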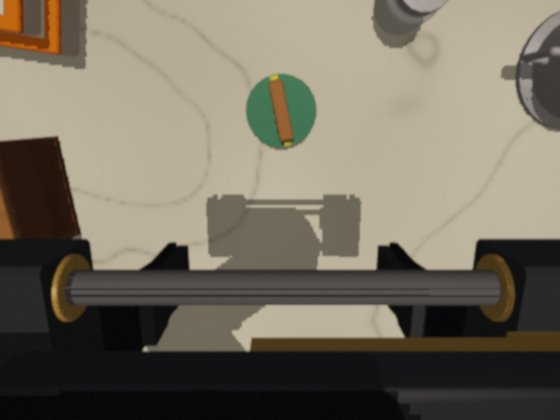

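```bash
python3 - <<'E'
from h import *
L=[.507,.1335];o=[-90,0,11.4]
env.goto([*L,.13],o);
env.gripper_to(.6,grasp_force=40)
s=env.read_state();print(s['position'],s['tool_rot'],s['force'])
print(env.move_straight([*L,.039],rate=.08,force_limit=8))
s=env.read_state();print(s['position'],s['tool_rot'],s['force'])
env.gripper_to(0,grasp_force=40)
s=env.read_state();print(s['opening']*87,s['position'],s['force'])
env.move_straight([*L,.12],rate=.08)
s=env.read_state();print(s['clock'],s['opening']*87,s['position'],s['force'],s['wrist_torque'],s['joint_positions'])
f=env.grab_frame('wrist');save(f,'g1')
f=env.grab_frame('scene');save(f,'g1s')
E
```

```text
[0.50699955 0.13350021 0.12998322] [-9.00006104e+01  1.02941530e-03  1.13986881e+01] [0.239496   0.37920512 0.47760643]
False
[0.5074106  0.13373537 0.03951582] [-8.99802303e+01 -6.89630190e-02  1.14097249e+01] [ 0.08240895 -0.55970523  0.27229254]
13.592339340623282 [0.50689742 0.13347593 0.0388938 ] [ 0.02164792  0.49048761 -0.58553384]
15.325 13.963786978251358 [0.50656722 0.13328057 0.1193887 ] [-0.95914261  0.61570077 -0.84965888] [-0.00495774 -0.05859054  0.01655429] [ 3.24967957e+01  1.81949967e+01 -2.18487440e+01 -1.39580554e-02
 -5.00350751e+01 -1.11097898e+02]
```

View pics/g1.png

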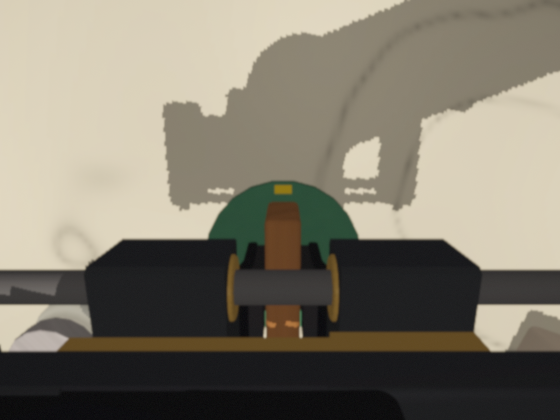

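View pics/g1s.png

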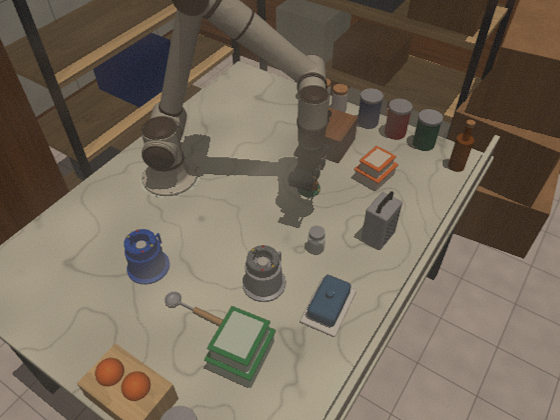

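```bash
python3 - <<'E'
from h import *
f=pickle.load(open('pics/g1.pkl','rb'))
P=ray(f,283,189,.1124)[:2];print('tick',P,'dist from TCP',np.linalg.norm(P-[.50657,.13328]))
C=[.5523,-.1938];o=[-90,0,-11.05]
env.goto([*C,.22],o)
env.move_straight([*C,.19],rate=.08)
s=env.read_state();print(s['clock'],s['position'],s['tool_rot'],s['force'],s['wrist_torque'])
f=env.grab_frame('scene');save(f,'p1s')
f=env.grab_frame('top');save(f,'p1t')
r=env.move_straight([*C,.111+.046],rate=.04,force_limit=8)
s=env.read_state();print(r,s['clock'],s['position']-[*C,.111],s['force'],s['wrist_torque'])
if not r:
    r=env.move_straight([*C,.111+.0425],rate=.02,force_limit=8)
    s=env.read_state();print(r,s['clock'],s['position']-[*C,.111],s['force'],s['wrist_torque'])
f=env.grab_frame('wrist');save(f,'p1w')
E
```

```text
tick [0.47312128 0.12601504] dist from TCP 0.03422859080828464
17.25 [ 0.55249642 -0.19349423  0.18984832] [-9.00233996e+01  2.08160253e-02 -1.09951344e+01] [-0.27273198 -0.35458456 -1.34320569] [ 0.03455791 -0.03057597  0.0041843 ]
False 18.325 [ 2.41170117e-04 -5.09934836e-05  4.62838474e-02] [-0.25469456 -0.3365083  -1.98175618] [ 0.01584266 -0.08277354  0.04014483]
False 18.65 [-7.80207593e-05 -8.28463552e-06  4.24072991e-02] [ 0.09365998  0.58129286 -0.55696796] [-0.02413983 -0.04649977 -0.01041582]
```

View pics/p1w.png

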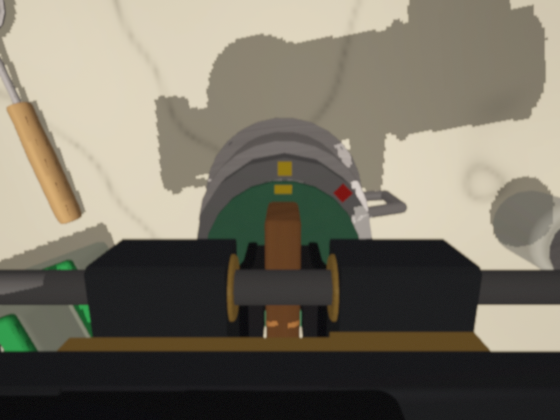

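The plug is in, with its tick (283,189) lined up under the collar's yellow mark (285,168) and no contact force. I'll push it in next.

```bash
python3 - <<'E'
from h import *
C=[.5523,-.1938]
for h,fl in((37,12),(34,14),(32.8,14)):
    r=env.move_straight([*C,.111+h/1e3],rate=.015,force_limit=fl)
    env.dwell(.1)
    s=env.read_state();print(h,r,s['clock'],s['position']-[*C,.111],s['force'],s['wrist_torque'])
    if r: break
E
```

```text
37 False 19.3167 [ 2.98635466e-04 -8.31493670e-05  3.74702758e-02] [-0.04774271  0.09476422  3.27428746] [ 0.12692467  0.23990315 -0.02234916]
34 False 19.7667 [ 2.95474699e-04 -5.77864977e-05  3.43045586e-02] [0.14315365 0.79523676 4.35388797] [ 0.26770261  0.18361294 -0.03036865]
32.8 False 20.1167 [ 3.12826910e-04 -6.47411258e-05  3.32298273e-02] [-0.78518213  0.6418803   5.65235799] [0.27607172 0.2619236  0.06891921]
```

```bash
python3 - <<'E'
from h import *
C=[.5523,-.1938]
r=env.move_straight([*C,.111+.0322],rate=.015,force_limit=15)
s=env.read_state();print(r,s['position']-[*C,.111],s['force'])
for a in(3,8,14,20,26,32,38,42):
    env.goto([*C,.111+.0322],[-90,0,-11.05-a])
    s=env.read_state();print(a,round(s['clock'],2),s['tool_rot'][2]+11.05,(s['position']-[*C,.111])*1e3,s['force'],s['wrist_torque'])
    if abs(s['wrist_torque'][2])>.8 or s['force'][2]>20: break
f=env.grab_frame('wrist');save(f,'t1')
E
```

```text
False [ 3.31429747e-04 -7.93523269e-05  3.26954459e-02] [-0.30206441  0.40602549  5.65007446]
3 20.62 -2.9977519747180583 [ 0.42486811 -0.09865026 32.74329981] [-0.61084359  1.75516978  6.12445226] [ 0.26344793  0.24943247 -0.04851026]
8 20.87 -8.000773186721652 [ 0.54162396 -0.06880779 32.78725034] [-1.35169248  0.6696889   5.88667397] [ 0.29842089  0.22508355 -0.00369374]
14 21.12 -14.000184485306 [5.61147507e-01 3.35568529e-03 3.28079899e+01] [-0.71506636  1.36319126  5.74686566] [ 0.36694418  0.19235804 -0.01685574]
20 21.37 -20.005776526869504 [4.67679172e-01 3.42803609e-03 3.27794117e+01] [-0.50966887  2.01196015  6.20927886] [ 0.36218752  0.22966241 -0.02883419]
26 21.62 -26.003992702132702 [4.42582752e-01 9.64313436e-03 3.27535192e+01] [-0.59553682  1.15463234  5.43937691] [ 0.32349007  0.22297443 -0.05419695]
32 21.87 -32.00276198354089 [ 5.17039905e-01 -4.21651378e-03  3.27957572e+01] [-0.36682757  0.84940123  5.97373953] [ 0.2731447   0.2383735  -0.07978487]
38 22.12 -38.00643809230924 [ 5.09798659e-01 -2.34041569e-03  3.27929233e+01] [0.04056634 1.28266561 5.83541418] [ 0.37710812  0.23401039 -0.01692467]
42 22.37 -42.00528844059693 [4.79447299e-01 1.98035650e-02 3.27612696e+01] [-0.41943877  1.3578576   6.11421611] [ 0.33799169  0.2304469  -0.03377109]
```

View pics/t1.png

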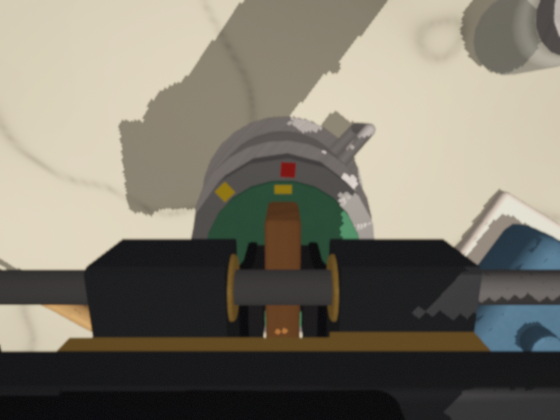

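```bash
python3 - <<'E'
from h import *
C=[.5523,-.1938]
for a in(43.5,44.5,45.2,45.9,46.5,47.1,47.7):
    env.goto([*C,.111+.0322],[-90,0,-11.05-a]); env.dwell(.05)
    s=env.read_state();print(a,round(s['clock'],2),s['tool_rot'][2]+11.05,(s['position']-[*C,.111])*1e3,s['force'],s['wrist_torque'])
    if abs(s['wrist_torque'][2])>.35 or s['force'][2]>20: break
f=env.grab_frame('wrist');save(f,'t2')
E
```

```text
43.5 22.72 -43.48406639178489 [ 0.49908712  0.03572282 32.75473479] [-0.87443578  2.30334784  5.50231786] [ 0.39206211  0.20097433 -0.0178519 ]
44.5 23.02 -44.47359038448522 [ 0.46374815  0.04301806 32.74010866] [-0.85356393  1.46182918  5.79003389] [0.37443194 0.22053098 0.04605717]
45.2 23.32 -45.157622780669286 [4.11604884e-01 4.17493037e-03 3.27652717e+01] [-0.2273652   1.26456248  6.44476499] [0.40617468 0.29290651 0.13155017]
45.9 23.62 -45.82504171951744 [ 0.37649429 -0.0381976  32.76721876] [-0.07470898  2.77161962  6.17224403] [0.3336177  0.30736038 0.26401298]
46.5 23.92 -46.384194958190065 [ 3.41589815e-01 -4.81855875e-03  3.27363838e+01] [-1.02777977  1.09488801  5.67098552] [0.31513389 0.37889066 0.33213871]
47.1 24.22 -46.94908791442812 [ 0.32352498 -0.04628569 32.76365626] [-0.76311775  0.5673932   5.72916202] [0.28926106 0.40719088 0.52119906]
```

```bash
python3 - <<'E'
from h import *
C=[.5523,-.1938]
env.goto([*C,.1432],[-90,0,-11.05-46.4]); 
s=env.read_state();print(s['force'],s['wrist_torque'])
env.gripper_to(.45)
s=env.read_state();print(s['opening'],(s['position']-[*C,.111])*1e3,s['force'],s['wrist_torque'])
f=env.grab_frame('wrist');save(f,'r0')
env.move_straight([*C,.21],rate=.06,force_limit=6)
# view position: canister at -x of tool by .07
y=np.radians(-57.45)
env.goto([C[0]+.075*np.cos(y),C[1]+.075*np.sin(y),.33],[-90,0,-57.45])
s=env.read_state();print(s['clock'],s['position'],s['force'])
f=env.grab_frame('wrist');save(f,'r1');f=env.grab_frame('scene');save(f,'r1s')
z=f['image'][200:320,210:330];cv2.imwrite('pics/r1z.png',cv2.resize(z,None,fx=5,fy=5,interpolation=2))
E
```

```text
[-1.04748914  1.32022832  6.37631101] [0.30939187 0.40112724 0.34882114]
0.4495522072901312 [8.92565760e-03 1.18291059e-02 3.21786567e+01] [-0.72547524 -0.54746472 -0.36420803] [-0.09571016 -0.01436511  0.04275436]
27.2083 [ 0.59241443 -0.25694674  0.3291021 ] [-0.18597424  0.61825846 -0.9488513 ]
```

View pics/r1.png

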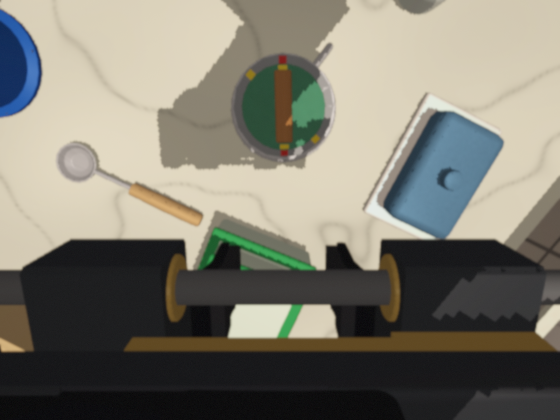

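View pics/r1z.png

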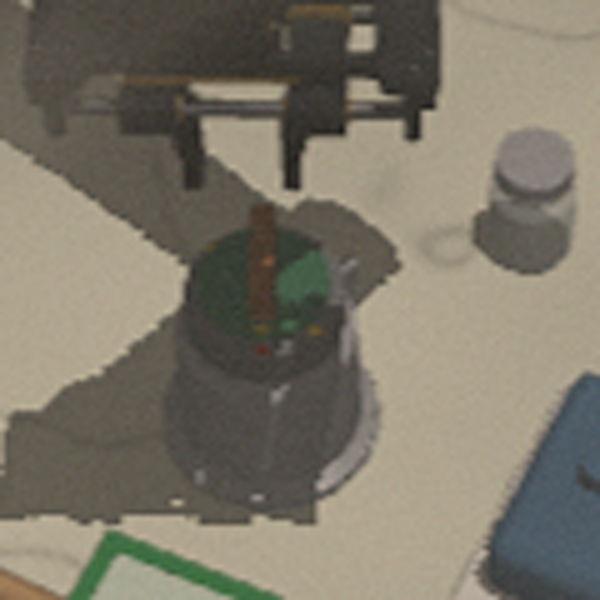

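```bash
python3 - <<'E'
from h import *
C=[.5523,-.1938]
env.gripper_to(0)
env.goto([*C,.20],[-90,0,-57.45])
env.move_straight([*C,.181],rate=.04); env.dwell(.2)
s=env.read_state();print(s['position'],s['force'])
r=env.move_straight([*C,.170],rate=.006,force_limit=2.5)
s=env.read_state();print('contact',r,s['clock'],s['position'],s['force'])
env.move_straight([*C,.20],rate=.05)
# oblique view
y=np.radians(-57.45);d=.17
try:
    env.goto([C[0]+d*np.cos(y),C[1]+d*np.sin(y),.20],[-90,0,-57.45])
except env.Unreachable: print('unreach')
f=env.grab_frame('wrist');save(f,'v1')
s=env.read_state();print(s['clock'],s['position'])
E
```

```text
[ 0.55245819 -0.19383459  0.18126557] [ 0.75212897  0.01169621 -0.5771927 ]
contact True 30.7417 [ 0.55233256 -0.19383583  0.17545888] [-0.6170257   0.52368325  3.63741031]
32.1667 [ 0.64341845 -0.33647207  0.19966468]
```

View pics/v1.png

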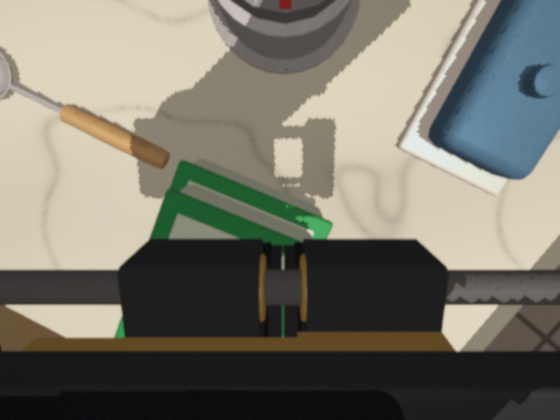

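Contact came at z = 0.1755. A locked lid predicts 0.175 and an unlocked one 0.172, so it is locked. I'll back off, take a last look and hand in.

```bash
python3 - <<'E'
from blobs import *
C=np.array([.5523,-.1938]);y=np.radians(-57.45);u=np.array([np.cos(y),np.sin(y)])
env.goto([*(C+.085*u),.33],[-90,0,-57.45])
f=env.grab_frame('wrist');save(f,'w1')
g=env.grab_frame('top');save(g,'w1t')
print(env.read_state()['clock'])
a=cv2.imread('pics/a_top.png')
z=np.hstack([cv2.resize(f['image'][40:180,210:370],None,fx=2.5,fy=2.5),cv2.resize(g['image'][70:290,100:520],None,fx=.9,fy=350/220)])
cv2.imwrite('pics/w1z.png',z)
E
```

```text
32.9333
```

View pics/w1z.png

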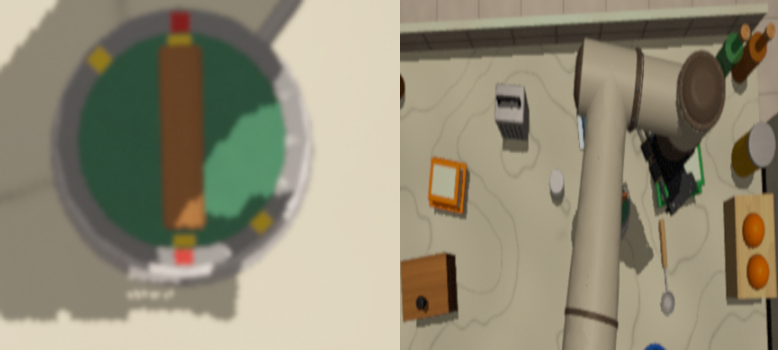

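The lid's ticks line up with the red marks at both ends, (180,40) under (180,20) and (183,241) over (183,257). The lid is concentric, and nothing else has moved.

```bash
python3 -c "
from workcell import env
env.close_job();print(env.read_state()['clock'])"
```

```text
the job is handed in; nothing more can be done
the job is handed in; nothing more can be done
```

The yerba canister is closed and, by my checks, locked. The job was handed in at about 33 s of the 61 s allowed.

- **What I did:** I picked the lid up by its wooden bar and lowered it in line with the slots, which lay at about −11° (both lugs entered without contact). I pressed it in to about 32.7 mm and turned it clockwise about 46°, until the torque rose at the stop, then let it go.
- **Force on the lid:** the highest force reading while pressing was about 6.5 N, so roughly 8 N on the canister, well under 35 N.
- **Lock check:** a light touch on the bar top met it at z = 0.1755 m. A locked lid should be at 0.175 m and an unlocked one at 0.172 m. The lid's ticks line up with both red marks.
- **Level and surroundings:** the lid looked concentric in the last picture. I judged level only from that and the touch at the middle of the bar, with no separate tilt measurement. The other things on the shelf that showed in the last pictures looked unmoved; the arm hid part of the shelf in the top view.

One oblique picture meant to confirm the lid's height missed the lid and was not used. No check disagreed with the result.

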